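# Line up biplane wings by length on the layout strip

## Task

Lay the four white biplane wings out on the four blue pads of the layout strip in order of length, one to a pad, with the longest at the red propeller's end and the shortest at the black block's end. Each wing should lie flat, right way up and centred on its pad, its length running the same way as the pad's. Leave the tan truck cab where it stands.

Things in the scene. Friction and masses are not known exactly. Their poses are not given: they have to be found in the camera images.
- wing_50: loose white plastic biplane wing, the shortest of four: a flat slab 50 long (its x) x 24 wide (its y) x 9 thick with half-round tips, blue-and-red discs near the tips on its top. Origin: centre of the underside; z up. It starts flat on the desk. Grip it across its width (24 mm) at the middle.
- wing_70: loose white plastic biplane wing, the second shortest of four: a flat slab 70 long (its x) x 28 wide (its y) x 9 thick with half-round tips, blue-and-red discs near the tips on its top. Origin: centre of the underside; z up. It starts flat on the desk. Grip it across its width (28 mm) at the middle.
- wing_90: loose white plastic biplane wing, the second longest of four: a flat slab 90 long (its x) x 32 wide (its y) x 9 thick with half-round tips, blue-and-red discs near the tips on its top. Origin: centre of the underside; z up. It starts flat on the desk. Grip it across its width (32 mm) at the middle.
- wing_110: loose white plastic biplane wing, the longest of four: a flat slab 110 long (its x) x 36 wide (its y) x 9 thick with half-round tips, blue-and-red discs near the tips on its top. Origin: centre of the underside; z up. It starts flat on the desk. Grip it across its width (36 mm) at the middle.
- pad_1: fixed blue pad (right-hand end of the row seen from the robot), 118 long (its x, across the row) x 44 wide (its y, along the row) x 4 thick, lying on a grey strip 6 thick; its top is 10 above the desk. Origin: centre of the underside, so the top is 4 above it. The row runs pad_1, pad_2, pad_3, pad_4 along the pads' +y, 84 from centre to centre.
- pad_2: fixed blue pad (inner), 118 long (its x, across the row) x 44 wide (its y, along the row) x 4 thick, lying on a grey strip 6 thick; its top is 10 above the desk. Origin: centre of the underside, so the top is 4 above it. The row runs pad_1, pad_2, pad_3, pad_4 along the pads' +y, 84 from centre to centre.
- pad_3: fixed blue pad (inner), 118 long (its x, across the row) x 44 wide (its y, along the row) x 4 thick, lying on a grey strip 6 thick; its top is 10 above the desk. Origin: centre of the underside, so the top is 4 above it. The row runs pad_1, pad_2, pad_3, pad_4 along the pads' +y, 84 from centre to centre.
- pad_4: fixed blue pad (left-hand end of the row seen from the robot), 118 long (its x, across the row) x 44 wide (its y, along the row) x 4 thick, lying on a grey strip 6 thick; its top is 10 above the desk. Origin: centre of the underside, so the top is 4 above it. The row runs pad_1, pad_2, pad_3, pad_4 along the pads' +y, 84 from centre to centre.
- propeller: red plastic two-bladed propeller fixed flat on the strip at one end of the row, 66 beyond the centre of the end pad: it marks the end for the longest wing (a black block is at the other end). 102 long across the row, 16 wide, 18 high. Origin: centre of the underside, 6 above the desk.
- truck_cab: loose tan plastic model truck cab standing on the desk among the wings, 65 long (its x) x 43 wide x 44 high; to be left alone. Origin: centre of the underside.
Mind the look-alikes: they are no part of the job. Leave any orange look-alike of the wing_90 alone. What is shaped like the wing_70 but pink is not meant.

How it is judged:
By the outcome, as a careful person would: the job done as asked, in the order asked, and still so for the second after the job is handed in, with the robot touching nothing.
It also fails if it takes over 112 s, if anything falls off the work surface, if the arm or the gripper's body presses on something with over 40 N, if the wrist force passes 120 N, or if a joint passes its speed limit or range.

## Robot

A 6-joint arm with a two-finger parallel gripper is mounted at the origin on the work surface. World frame = base frame: x ahead of the robot, y to its left, z up, the work surface at z = 0. Lengths are in m, angles in rad, forces in N, time in s.
With the tool pointing down it reaches from about 0.4 to 0.825 m from the base axis. Payload 7 kg.
Tool frame: the origin (TCP) lies at the very end of the fingers, on their centre line; the grasp point (between the pads) lies 19 mm behind it; z points along the fingers, y is the line along which they close (so a half turn about z gives the same grasp; the last joint's range is limited). The gripper opens to 88 mm and grips with 3 to 60 N. Pads are 19 mm wide; open, the fingers measure 130 mm over their backs; the gripper's body (78 mm by 193 mm) begins 47 mm behind the grasp point.
Start: joints at [1.452, 0.359, 0.012, 0, -1.224, -0.288], TCP at [0.267, 0.62, 0.196] pointing down, gripper open.
Joint ranges: [-3.07, 3.07], [-1.43, 2.12], [-1.02, 1.25], [-3.03, 1.67], [-3.05, -0], [-3.03, 3.03]. Speed limits (rad/s): [2.39, 2.39, 3.01, 3.14, 3.14, 3.14].

## Interface

Orientations are given as [roll, pitch, yaw] about the fixed x, y, z axes, in that order (R = Rz(yaw) Ry(pitch) Rx(roll)).
In Python, from station import arm, vision gives the robot as it stands. The module is installed in compiled form; this text tells all that it offers.
- The arm moves only by the tool jog_arm, never from a script. Its argument "steps" is a list that holds one entry, the list of rows, each a list of 7 numbers: the closure in counts, from 0 (fully open) to 255 (shut), then the shift along the tool's x, y, z scaled (see below), then the turn, a rotation vector about the tool's x, y, z scaled (see below). In form: [[[grip, dx, dy, dz, rx, ry, rz], ...]]. A call has 1 to 8 rows; each row is the pose to reach, as a shift and turn from the pose commanded when the call began, along the tool's axes at that moment; what a row does not reach only later rows make up. The controller multiplies each number of a shift by 250 mm and each number of a turn by 45 degrees. A row lasts 1/10 s, in which the tool goes at most 50 mm and 8.59 degrees, less where a joint would pass 70% of its speed; a pose out of reach is approached as far as the arm can. A call with a number of a shift or a turn outside -1 to 1 is refused whole. A call with a gripper value outside its range is refused whole. The fingers move at their own pace and stop on an object; "newtons" is the grip in N (left out, the last holds). Time passes only in rows, so rows that repeat a pose let the fingers close. It gives the time, the measured TCP pose, the force, the opening and the grip force at its end, in the units of the state.
- arm.get_state(): the state, without advancing time (a new reading comes with each control period).
- vision.grab_frame(name): name is "side" or "top" or "wrist"; returns a dict with "color" (420x560x3 uint8, red, green, blue), "vfov" (degrees; the focal length in pixels is half the picture's height over the tangent of half this angle, whatever the lens; pixels are square), "cx", "cy" (the principal point, pixels), "extrinsics" (4x4, takes a point from world to camera coordinates). Camera axes: x right, y down, z forward; pixel columns grow to the right and rows downward; lengths in m; the calibration is good to about 2 mm. The wrist camera is an equidistant fisheye: a pixel r from the principal point sees the ray r / f radians off the axis. A picture is of the moment at which its call begins. There is no depth.
- arm.job_done(): hands the job in; it is judged then, once.
The state is a dict: "t": time; "q": joint angles; "qd": joint speeds; "joint_efforts": joint torques, N m; "eef_pos": TCP position; "ee_rot": TCP orientation; "force": force on the tool from outside, world axes, zero at the start; "moment": the same for the moment, N m; "width": finger opening in m; "gripper_force": force on a finger pad.
Only numpy, scipy, OpenCV 4.12 (cv2) and the standard library are available. Lean on these libraries where they do the work, as an engineer would, in place of code of your own. Each camera call takes 0.05 s, during which the arm holds its last target. There are 200 camera calls.

## Working session

There is one attempt and no reset: what is moved stays moved. The work goes in short steps, Python scripts to look and compute and a tool call to move; the robot and the scene stay as the last step left them, time stands still between calls to the robot, and variables do not carry over. Pictures are saved under pics/ and viewed, at most 14 in all, crops included, and the job is handed in when it is done.

Besides the shell and the picture viewer there is one more tool, called after ">>>" in YAML: its name, and indented under it one key for each argument. jog_arm: Moves the arm, as the interface text tells. Its arguments: {"type":"object","properties":{"steps":{"type":"array","items":{"type":"array","items":{"type":"array","items":{"type":"number"}}}},"newtons":{"type":"number"}},"required":["steps"]}

```bash
mkdir -p pics
cat > h.py <<'E'
import numpy as np, cv2
from station import arm, vision
from scipy.spatial.transform import Rotation as R
def grab(n,save=None):
    f=vision.grab_frame(n)
    if save: cv2.imwrite('pics/'+save,f['color'][:,:,::-1])
    return f
def w(f,u,v,z,fish=False):
    E=np.array(f['extrinsics']);h=f['color'].shape[0]
    fl=h/2/np.tan(np.radians(f['vfov'])/2)
    d=np.array([u-f['cx'],v-f['cy']])/fl
    if fish:
        t=np.hypot(*d); ray=np.array([*(d/max(t,1e-9)*np.sin(t)),np.cos(t)])
    else: ray=np.array([*d,1])
    r=E[:3,:3].T@ray; c=-E[:3,:3].T@E[:3,3]
    return c+r*(z-c[2])/r[2]
E
python3 - <<'E'
from h import *
import pickle
fs={n:grab(n,n+'0.png') for n in('top','side')}
pickle.dump(fs,open('f0.pkl','wb'))
s=arm.get_state();print(s)
for n in fs: print(n,fs[n]['vfov'],fs[n]['cx'],fs[n]['cy'],fs[n]['extrinsics'])
E
```

```text
{'t': 0.1, 'q': array([ 1.45214396e+00,  3.59325977e-01,  1.11374654e-02, -3.06091263e-04,
       -1.22411382e+00, -2.88130972e-01]), 'qd': array([ 0.00076703, -0.00140807,  0.00270273,  0.00311474, -0.00165391,
       -0.00076788]), 'joint_efforts': array([-1.65224534e-03, -5.84161556e+01,  2.93751276e+01,  7.01545089e+00,
        1.02297086e-02, -4.03085846e-05]), 'eef_pos': array([0.26688646, 0.61945653, 0.19510427]), 'ee_rot': array([ 3.14006696e+00, -1.52088552e-04, -4.06887448e-01]), 'force': array([ 0.76420593, -0.40011977,  0.11629321]), 'moment': array([-0.05531138, -0.02615031,  0.00468925]), 'gripper_force': 0.0, 'width': 0.08769802044271821}
top 47.93171382107218 271.8728004064965 214.34835888872414 [[-0.00452859 -0.99994419  0.00954556  0.03500449]
 [-0.99114879  0.00322183 -0.13271662  0.5613793 ]
 [ 0.13267846 -0.01006209 -0.99110806  1.07755234]
 [ 0.          0.          0.          1.        ]]
side 42.991435222465824 288.12984239557636 215.2094035180301 [[ 0.95671898 -0.29064893  0.0145598  -0.5175409 ]
 [-0.14312372 -0.51349852 -0.84607025  0.14634142]
 [ 0.25338585  0.80736762 -0.53287254  1.30626457]
 [ 0.          0.          0.          1.        ]]
```

View pics/top0.png

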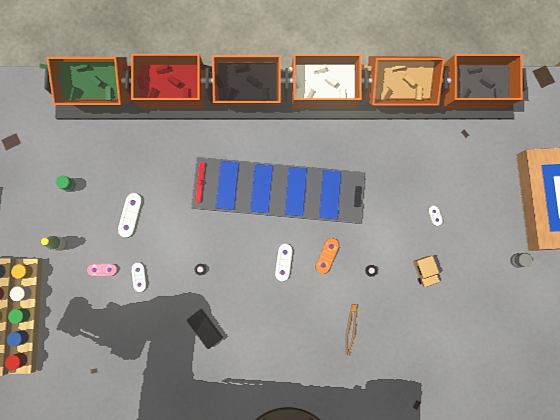

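View pics/side0.png

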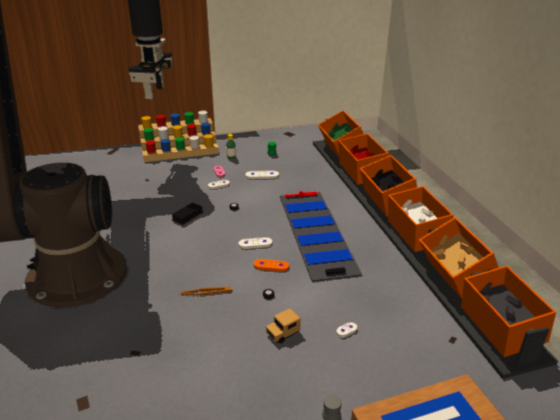

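The top view shows the strip with the red propeller at its left (200,182), which is the pad_4 end, and the black block at its right (358,196). There are white wings at (130,215), (284,262), (139,277) and (436,215). The orange look-alike is at (327,256), the pink one at (101,270), and the cab at (428,270). The side view agrees with this.

I'll measure the blobs next.

```bash
cat > meas.py <<'E'
from h import *
def blobs(f,kind,zt,seeds,fish=False,half=32,sc=4):
    out=[]
    for (u,v) in seeds:
        x0,y0=int(u-half),int(v-half); x0=max(x0,0);y0=max(y0,0)
        c=f['color'][y0:y0+2*half,x0:x0+2*half]
        c=cv2.resize(c,None,fx=sc,fy=sc,interpolation=cv2.INTER_CUBIC).astype(int)
        r,g,b=c[...,0],c[...,1],c[...,2]
        m=(b-r>60) if kind=='blue' else (np.minimum(np.minimum(r,g),b)>185)
        m=m.astype(np.uint8)*255
        if kind!='blue': m=cv2.morphologyEx(m,cv2.MORPH_CLOSE,np.ones((3*sc,3*sc),np.uint8))
        cs,_=cv2.findContours(m,cv2.RETR_EXTERNAL,cv2.CHAIN_APPROX_NONE)
        p=((u-x0+.5)*sc,(v-y0+.5)*sc)
        k=max(cs,key=lambda k:cv2.pointPolygonTest(k,p,True))
        pts=k[:,0,:]; pts=(pts+.5)/sc-.5+[x0,y0]
        W=np.array([w(f,a,b,zt,fish)[:2] for a,b in pts])*1000
        (cx,cy),(a,b_),ang=cv2.minAreaRect(W.astype(np.float32))
        if a<b_: a,b_,ang=b_,a,ang+90
        out.append((cx,cy,a,b_,(ang+90)%180-90)); print(kind,(u,v),np.round(out[-1],1))
    return out
E
python3 - <<'E'
from meas import *
import pickle
fs=pickle.load(open('f0.pkl','rb'));f=fs['top']
blobs(f,'white',.009,[(130,215),(284,262),(139,277),(436,215)])
blobs(f,'blue',.010,[(227,185),(261,188),(296,191),(329,194)])
for n,p in dict(cab=(428,262),prop=(200,182),orange=(327,256),black=(206,328),pink=(101,270),wheelL=(201,269),wheelR=(372,270)).items(): print(n,w(f,*p,.01).round(3))
E
```

```text
white (130, 215) [565.5 377.  110.8  38.3 -13.2]
white (284, 262) [450.2   5.7  90.5  34.4  -8. ]
white (139, 277) [416.3 350.4  71.   30.8   9.2]
white (436, 215) [ 561.3 -364.4   50.9   26.4   14.8]
blue (227, 185) [638.5 141.9 118.9  45.5  -5.4]
blue (261, 188) [630.6  58.4 118.7  45.6  -5.6]
blue (296, 191) [622.8 -25.2 118.9  45.8  -5.3]
blue (329, 194) [ 614.9 -108.7  118.7   45.6   -5.5]
cab [ 0.449 -0.341  0.01 ]
prop [0.645 0.207 0.01 ]
orange [ 0.464 -0.099  0.01 ]
black [0.297 0.188 0.01 ]
pink [0.433 0.439 0.01 ]
wheelL [0.435 0.202 0.01 ]
wheelR [ 0.43  -0.206  0.01 ]
```

Measured sizes match the specification to within about 2 mm, so the identities are clear: wing_110 is at (130,215), wing_90 at (284,262), wing_70 at (139,277) and wing_50 at (436,215). The orange (327,256) and pink (101,270) pieces are excluded by colour. The propeller is on the +y side, so 110 goes to pad_4, 90 to pad_3, 70 to pad_2 and 50 to pad_1. One crop will confirm this before I reach for anything.

```bash
cat > rel.py <<'E'
from h import *
import sys
# usage: rel.py x,y,z,yawdeg (mm) ... -> scaled tool shifts/turns from the current pose
s=arm.get_state();p=np.array(s['eef_pos']);r0=R.from_euler('xyz',s['ee_rot'])
print('t',s['t'],'p',(p*1000).round(1),'rot',np.degrees(s['ee_rot']).round(2),'w',round(s['width'],4),'q',s['q'].round(2))
for a in sys.argv[1:]:
    x,y,z,yaw=map(float,a.split(','))
    d=r0.inv().apply(np.array([x,y,z])/1000-p)/.25
    rv=(r0.inv()*R.from_euler('xyz',[180,0,yaw],degrees=True)).as_rotvec()/np.radians(45)
    print(a,d.round(3),rv.round(3))
E
python3 - <<'E'
import cv2
i=cv2.imread('pics/top0.png')[180:300,80:450]
cv2.imwrite('pics/crop0.png',cv2.resize(i,None,fx=2.1,fy=2.1,interpolation=cv2.INTER_CUBIC))
E
python3 rel.py 565.5,377,150,-13.2 565.5,377,60,-13.2 565.5,377,3,-13.2
```

```text
t 0.1 p [266.9 619.5 195.1] rot [ 1.7991e+02 -1.0000e-02 -2.3310e+01] w 0.0877 q [ 1.45  0.36  0.01 -0.   -1.22 -0.29]
565.5,377,150,-13.2 [1.481 0.418 0.181] [ 0.002 -0.    -0.225]
565.5,377,60,-13.2 [1.481 0.417 0.541] [ 0.002 -0.    -0.225]
565.5,377,3,-13.2 [1.481 0.417 0.769] [ 0.002 -0.    -0.225]
```

View pics/crop0.png

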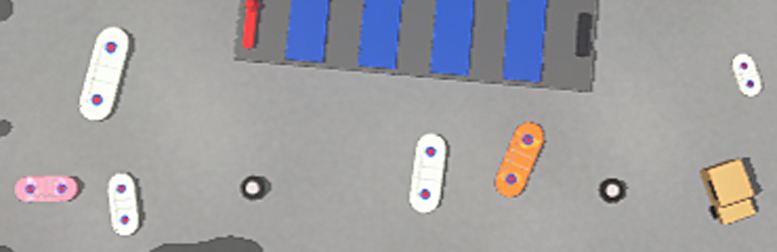

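The crop shows four white wings, all discs up. From the left they are wing_110 (105,75), wing_70 (122,203), wing_90 (428,173) and wing_50 (746,75). The pink (47,188) and orange (520,160) pieces stay where they are. I'll go for wing_110.

>>> jog_arm:
  steps:
    - [[0, 0.2, 0.05, 0, 0, 0, -0.1], [0, 0.4, 0.1, 0.02, 0, 0, -0.225], [0, 0.6, 0.16, 0.05, 0, 0, -0.225], [0, 0.8, 0.22, 0.08, 0, 0, -0.225], [0, 1.0, 0.28, 0.12, 0, 0, -0.225], [0, 1.0, 0.28, 0.12, 0, 0, -0.225]]
  newtons: 20

```text
t: 0.7
eef_pos: [0.4713, 0.4527, 0.1644]
ee_rot: [3.139, 0.001, -0.234]
force: [-0.9, -0.3, 0.2]
width: 0.088
gripper_force: 0.0
```

```bash
python3 rel.py 565.5,377,60,-13.2 565.5,377,3,-13.2
```

```text
t 0.7 p [471.3 452.7 164.4] rot [ 1.7984e+02  5.0000e-02 -1.3400e+01] w 0.088 q [ 1.06  0.35 -0.08 -0.   -1.15  0.27]
565.5,377,60,-13.2 [0.437 0.206 0.418] [ 0.003  0.001 -0.004]
565.5,377,3,-13.2 [0.437 0.205 0.646] [ 0.003  0.001 -0.004]
```

>>> jog_arm:
  steps:
    - [[0, 0.15, 0.07, 0.12, 0, 0, 0], [0, 0.3, 0.14, 0.25, 0, 0, 0], [0, 0.437, 0.206, 0.4, 0.002, 0.001, -0.004], [0, 0.437, 0.206, 0.418, 0.003, 0.001, -0.004], [0, 0.437, 0.206, 0.418, 0.003, 0.001, -0.004], [0, 0.437, 0.206, 0.418, 0.003, 0.001, -0.004]]

```text
t: 1.3
eef_pos: [0.5636, 0.3824, 0.062]
ee_rot: [-3.139, -0.001, -0.227]
force: [0.1, 1.2, -0.3]
width: 0.0876
gripper_force: 0.0
```

```bash
python3 rel.py 565.5,377,3,-13.2
python3 - <<'E'
from h import *
import pickle
f=grab('wrist','wrist1.png');pickle.dump(f,open('w1.pkl','wb'));print(f['vfov'],f['cx'],f['cy'],f['extrinsics'])
s=arm.get_state();print(s['eef_pos'],s['qd'].round(3))
E
```

```text
t 1.3 p [563.6 382.4  62. ] rot [-1.7985e+02 -7.0000e-02 -1.2980e+01] w 0.0876 q [ 0.88  0.47 -0.14 -0.   -0.96  0.46]
565.5,377,3,-13.2 [0.012 0.02  0.236] [-0.003 -0.002  0.005]
65.70646984690485 283.39896925213867 205.765495430872 [[-0.22485434 -0.97439013 -0.002096    0.49995666]
 [-0.93405255  0.21493234  0.28521907  0.44762563]
 [-0.27746415  0.06609052 -0.95846006  0.39442887]
 [ 0.          0.          0.          1.        ]]
[0.56365939 0.3830763  0.06280519] [ 0.007 -0.015  0.003 -0.     0.004  0.002]
```

View pics/wrist1.png

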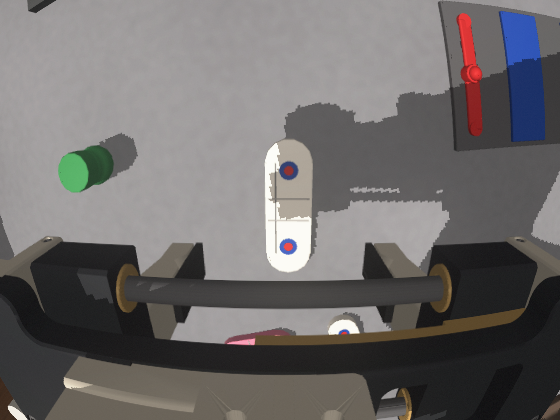

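The wrist view shows wing_110 with discs at (288,171) and (288,246), tips at about (289,140) and (288,272), and sides at columns 265 and 313. I'll check this against the top-camera figure.

```bash
python3 - <<'E'
from h import *
import pickle
f=pickle.load(open('w1.pkl','rb'))
for p in [(289,139.5),(288,272),(265,205),(313,205),(288,171),(288,246)]: print(p,(w(f,*p,.009,True)*1000).round(1))
E
python3 rel.py 565.5,377,2.5,-13.2
```

```text
(289, 139.5) [618.9 366.    9. ]
(288, 272) [512.3 390.9   9. ]
(265, 205) [573.6 395.4   9. ]
(313, 205) [565.2 359.    9. ]
(288, 171) [595.7 372.    9. ]
(288, 246) [535.7 385.6   9. ]
t 1.35 p [563.7 383.1  62.8] rot [-1.7978e+02 -1.1000e-01 -1.2940e+01] w 0.0875 q [ 0.88  0.47 -0.14 -0.   -0.96  0.46]
565.5,377,2.5,-13.2 [0.012 0.023 0.241] [-0.005 -0.002  0.006]
```

>>> jog_arm:
  steps:
    - [[60, 0.012, 0.022, 0.1, -0.004, -0.002, 0.006], [60, 0.012, 0.022, 0.2, -0.004, -0.002, 0.006], [60, 0.012, 0.022, 0.24, -0.004, -0.002, 0.006], [60, 0.012, 0.022, 0.24, -0.004, -0.002, 0.006], [60, 0.012, 0.022, 0.24, -0.004, -0.002, 0.006]]

```text
t: 1.85
eef_pos: [0.5658, 0.377, 0.003]
ee_rot: [-3.141, -0.0, -0.23]
force: [0.7, -0.2, 0.4]
width: 0.0672
gripper_force: 0.0
```

```bash
python3 rel.py 565.5,377.5,2.5,-13.2 565.5,377.5,70,-13.2
```

```text
t 1.85 p [565.8 377.    3. ] rot [-1.7996e+02 -3.0000e-02 -1.3200e+01] w 0.0672 q [ 0.87  0.53 -0.19  0.   -0.85  0.47]
565.5,377.5,2.5,-13.2 [-0.002 -0.002  0.002] [-0.001 -0.001  0.   ]
565.5,377.5,70,-13.2 [-0.001 -0.002 -0.268] [-0.001 -0.001  0.   ]
```

>>> jog_arm:
  steps:
    - [[255, 0, 0, 0, 0, 0, 0], [255, 0, 0, 0, 0, 0, 0], [255, 0, 0, 0, 0, 0, 0], [255, 0, 0, 0, 0, 0, 0], [255, 0, 0, 0, 0, 0, 0], [255, 0, 0, 0, 0, 0, 0]]

```text
t: 2.45
eef_pos: [0.5654, 0.3757, 0.0015]
ee_rot: [3.141, 0.001, -0.232]
force: [-0.8, 0.4, 0.2]
width: 0.0249
gripper_force: 0.0
```

```bash
python3 rel.py 638.5,141.9,70,-5.4
```

```text
t 2.45 p [565.4 375.7   1.5] rot [ 1.7995e+02  5.0000e-02 -1.3280e+01] w 0.0249 q [ 0.87  0.53 -0.19 -0.   -0.85  0.47]
638.5,141.9,70,-5.4 [ 0.499  0.843 -0.274] [ 0.001  0.001 -0.175]
```

The fingers closed past 36 mm without gripping, so I'm looking before doing anything else.

Run:
```python
from h import *
import pickle
a=grab('wrist')['color'];b=grab('side')['color']
b=b[130:240,160:330]; b=cv2.resize(b,(560,362),interpolation=cv2.INTER_CUBIC)
cv2.imwrite('pics/look2.png',np.vstack([a[100:330],b])[:,:,::-1])
s=arm.get_state();print(s['width'],s['eef_pos'],s['gripper_force'])
```

```text
0.016623048209007143 [0.56538764 0.37565301 0.00140108] 0.0
```

View pics/look2.png

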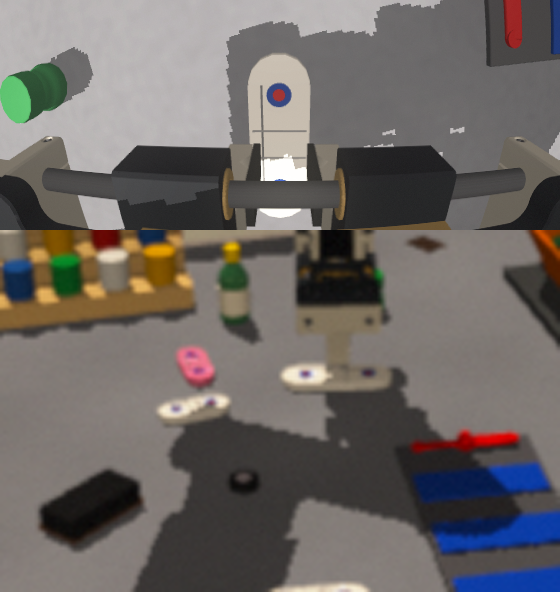

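Run:
```python
from h import *
f=grab('side');s=arm.get_state();p=s['eef_pos'];print(p,s['width'])
b=cv2.resize(f['color'][140:190,230:300],None,fx=9,fy=9,interpolation=cv2.INTER_CUBIC)[:,:,::-1].copy()
E=np.array(f['extrinsics']);fl=210/np.tan(np.radians(f['vfov'])/2)
ty=np.array([np.sin(s['ee_rot'][2]),-np.cos(s['ee_rot'][2]),0])
for z,c in((p[2],(0,0,255)),(.0115,(0,255,0)),(.02,(255,0,0))):
  for k in(-.5,.5):
    q=np.array([p[0],p[1],z])+ty*k*s['width']
    a=E[:3,:3]@q+E[:3,3];u=np.array([f['cx'],f['cy']])+fl*a[:2]/a[2]
    cv2.circle(b,tuple(int(x) for x in (u-[230,140]+.5)*9),3,c,-1)
cv2.imwrite('pics/look3.png',b)
```

```text
[0.56537146 0.37567681 0.00138556] 0.012536154142894957
```

View pics/look3.png

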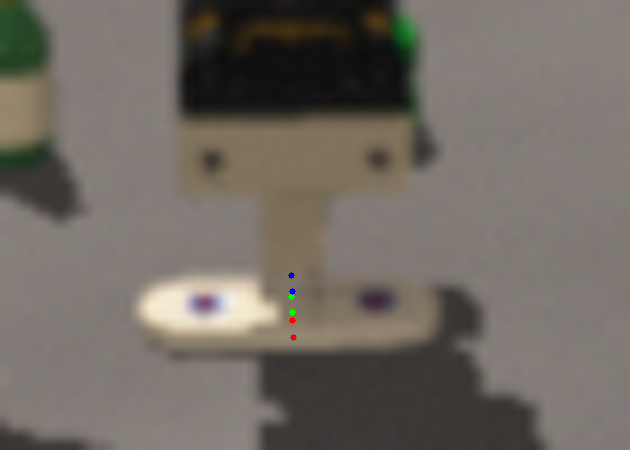

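The fingers passed above the wing: at a reported z of 1.4 mm the true tips appear to sit about 15 mm higher. I'll open, raise and measure the tip height against a plain background.

>>> jog_arm:
  steps:
    - [[100, 0, 0, -0.1, 0, 0, 0], [100, 0, 0, -0.24, 0, 0, 0], [100, 0, 0, -0.24, 0, 0, 0], [100, 0, 0, -0.24, 0, 0, 0], [100, 0, 0, -0.24, 0, 0, 0], [100, 0, 0, -0.24, 0, 0, 0], [100, 0, 0, -0.24, 0, 0, 0], [100, 0, 0, -0.24, 0, 0, 0]]

```text
t: 3.4
eef_pos: [0.5653, 0.3755, 0.0608]
ee_rot: [3.14, 0.001, -0.232]
force: [-0.6, -0.2, -0.3]
width: 0.0531
gripper_force: 0.0
```

```bash
cat > tip.py <<'E'
from h import *
import sys
def tip(name):
    f=grab('side');s=arm.get_state();p=s['eef_pos'];print(p,s['width'],s['ee_rot'],s['gripper_force'])
    E=np.array(f['extrinsics']);fl=210/np.tan(np.radians(f['vfov'])/2)
    pr=lambda q:(lambda a:np.array([f['cx'],f['cy']])+fl*a[:2]/a[2])(E[:3,:3]@q+E[:3,3])
    c=pr(p);o=np.round(c-[32,40]).astype(int)
    b=cv2.resize(f['color'][o[1]:o[1]+60,o[0]:o[0]+64],None,fx=9,fy=9,interpolation=cv2.INTER_CUBIC)[:,:,::-1].copy()
    ty=np.array([np.sin(s['ee_rot'][2]),-np.cos(s['ee_rot'][2]),0])
    for dz,col in((0,(0,0,255)),(.01,(0,255,0)),(.02,(255,0,0))):
      for k in(-.5,.5):
        u=pr(p+[0,0,dz]+ty*k*s['width'])
        cv2.circle(b,tuple(int(x) for x in (u-o+.5)*9),3,col,-1)
    cv2.imwrite('pics/'+name,b)
tip(sys.argv[1])
E
python3 tip.py tip1.png
```

```text
[0.56529989 0.37562039 0.06094597] 0.05335769822151449 [ 3.14011203e+00  1.11865900e-03 -2.31595129e-01] 0.0
```

View pics/tip1.png

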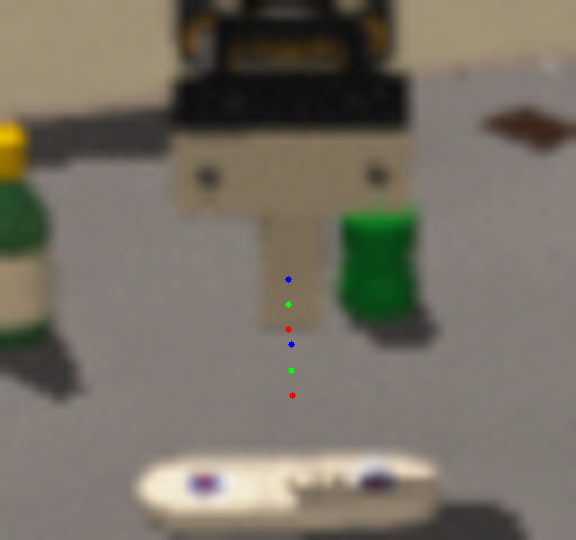

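Run:
```python
from h import *
import pickle
f=pickle.load(open('w1.pkl','rb'));E=np.array(f['extrinsics']);fl=210/np.tan(np.radians(f['vfov'])/2)
p=np.array([.56366,.38308,.0628]);yaw=np.radians(-12.95)
tx=np.array([np.cos(yaw),np.sin(yaw),0]);ty=np.array([np.sin(yaw),-np.cos(yaw),0])
print('cam',-E[:3,:3].T@E[:3,3])
for dz in(0,.01,.02,.03,.04,.06):
  o=[]
  for ky in(-.065,-.044,.044,.065):
    a=E[:3,:3]@(p+[0,0,dz]+ty*ky+tx*.0095)+E[:3,3]
    r=np.hypot(a[0],a[1]);t=np.arctan2(r,a[2]);o.append((np.array([f['cx'],f['cy']])+fl*t*a[:2]/r).round(0).tolist())
  print(dz,o)
```

```text
cam [0.63996316 0.3648756  0.25142086]
0 [[181.0, 225.0], [213.0, 225.0], [353.0, 225.0], [385.0, 225.0]]
0.01 [[177.0, 231.0], [210.0, 231.0], [357.0, 231.0], [390.0, 231.0]]
0.02 [[171.0, 237.0], [206.0, 237.0], [360.0, 237.0], [395.0, 237.0]]
0.03 [[166.0, 243.0], [202.0, 244.0], [364.0, 244.0], [400.0, 243.0]]
0.04 [[160.0, 251.0], [197.0, 252.0], [369.0, 252.0], [406.0, 251.0]]
0.06 [[146.0, 268.0], [187.0, 270.0], [379.0, 270.0], [420.0, 268.0]]
```

Run:
```python
import cv2
i=cv2.imread('pics/wrist1.png')[215:345,60:500]
cv2.imwrite('pics/wc.png',cv2.resize(i,None,fx=1.8,fy=1.8,interpolation=cv2.INTER_CUBIC))
```

```text
(no output)
```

View pics/wc.png

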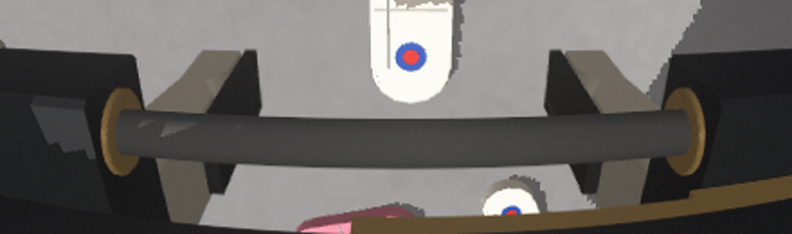

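The inner pad tips show at (204,243) and (363,243) in the wrist image. By projection that puts the real fingertips about 28 mm above (behind) the reported TCP, and the side view agrees, as does the missed grasp. I'll treat true tip z as reported z plus about 28 mm and descend carefully, watching the force.

```bash
python3 rel.py 565.5,377.8,-18,-13.2 565.5,377.8,-24,-13.2
```

```text
t 3.45 p [565.3 375.6  60.9] rot [ 1.7992e+02  6.0000e-02 -1.3270e+01] w 0.0534 q [ 0.87  0.47 -0.14 -0.   -0.96  0.47]
565.5,377.8,-18,-13.2 [-0.001 -0.009  0.316] [ 0.002  0.001 -0.002]
565.5,377.8,-24,-13.2 [-0.001 -0.009  0.34 ] [ 0.002  0.001 -0.002]
```

>>> jog_arm:
  steps:
    - [[90, 0, -0.009, 0.1, 0.002, 0.001, -0.002], [90, 0, -0.009, 0.2, 0.002, 0.001, -0.002], [90, 0, -0.009, 0.27, 0.002, 0.001, -0.002], [90, 0, -0.009, 0.3, 0.002, 0.001, -0.002], [90, 0, -0.009, 0.316, 0.002, 0.001, -0.002], [90, 0, -0.009, 0.316, 0.002, 0.001, -0.002]]

```text
t: 4.05
eef_pos: [0.566, 0.378, -0.0175]
ee_rot: [-3.141, -0.0, -0.23]
force: [1.2, 0.1, 1.1]
width: 0.0567
gripper_force: 0.0
```

>>> jog_arm:
  steps:
    - [[90, 0, 0, 0.008, 0, 0, 0], [90, 0, 0, 0.012, 0, 0, 0], [90, 0, 0, 0.012, 0, 0, 0]]

```text
t: 4.35
eef_pos: [0.5661, 0.3781, -0.02]
ee_rot: [-3.14, -0.0, -0.23]
force: [-0.6, -0.8, 0.2]
width: 0.0566
gripper_force: 0.0
```

```bash
python3 tip.py tip2.png
```

```text
[ 0.56605491  0.37808073 -0.02004758] 0.056664587088458306 [-3.14016349e+00 -3.64167763e-04 -2.30034485e-01] 0.0
```

View pics/tip2.png

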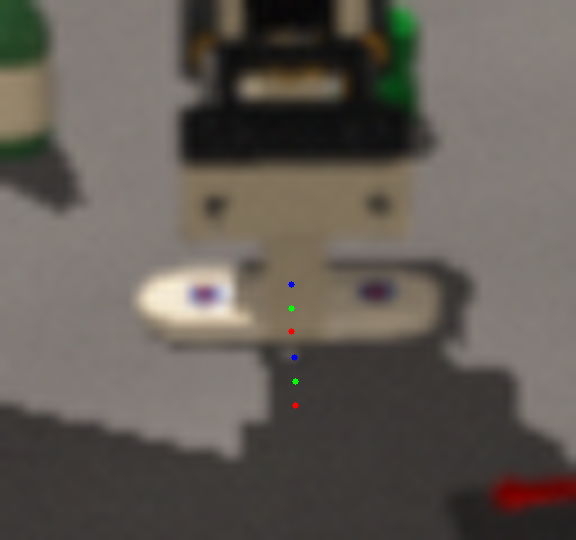

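>>> jog_arm:
  steps:
    - [[90, 0, 0, 0.008, 0, 0, 0], [90, 0, 0, 0.016, 0, 0, 0], [90, 0, 0, 0.016, 0, 0, 0]]

```text
t: 4.7
eef_pos: [0.5657, 0.3777, -0.0249]
ee_rot: [-3.141, 0.0, -0.23]
force: [-0.4, -0.2, 1.1]
width: 0.0567
gripper_force: 0.0
```

>>> jog_arm:
  steps:
    - [[90, 0, 0, 0.008, 0, 0, 0], [90, 0, 0, 0.008, 0, 0, 0]]

```text
t: 4.9
eef_pos: [0.5657, 0.3777, -0.0269]
ee_rot: [-3.141, 0.0, -0.23]
force: [0.4, -0.5, -0.2]
width: 0.0568
gripper_force: 0.0
```

>>> jog_arm:
  steps:
    - [[90, 0, 0, 0.004, 0, 0, 0], [90, 0, 0, 0.004, 0, 0, 0]]

```text
t: 5.1
eef_pos: [0.5658, 0.3778, -0.0277]
ee_rot: [-3.141, 0.0, -0.23]
force: [-0.5, 0.9, -1.2]
width: 0.0566
gripper_force: 0.0
```

>>> jog_arm:
  steps:
    - [[255, 0, 0, 0, 0, 0, 0], [255, 0, 0, 0, 0, 0, 0], [255, 0, 0, 0, 0, 0, 0], [255, 0, 0, 0, 0, 0, 0], [255, 0, 0, 0, 0, 0, 0]]

```text
t: 5.6
eef_pos: [0.5659, 0.3779, -0.0275]
ee_rot: [-3.141, -0.0, -0.23]
force: [-0.2, -0.2, 0.6]
width: 0.0355
gripper_force: 20.0
```

```bash
python3 rel.py 565.8,377.8,40,-13.2 638.5,141.9,40,-5.4
```

```text
t 5.6 p [565.9 377.9 -27.5] rot [-179.95   -0.    -13.18] w 0.0355 q [ 0.87  0.57 -0.21 -0.   -0.79  0.47]
565.8,377.8,40,-13.2 [-0.    0.   -0.27] [-0.001 -0.     0.   ]
638.5,141.9,40,-5.4 [ 0.498  0.853 -0.271] [-0.001 -0.    -0.173]
```

>>> jog_arm:
  steps:
    - [[255, 0, 0, -0.12, 0, 0, 0], [255, 0, 0, -0.27, 0, 0, 0], [255, 0.1, 0.17, -0.27, 0, 0, -0.05], [255, 0.2, 0.34, -0.27, 0, 0, -0.1], [255, 0.3, 0.5, -0.27, 0, 0, -0.14], [255, 0.4, 0.68, -0.27, 0, 0, -0.173], [255, 0.498, 0.853, -0.27, -0.001, 0, -0.173], [255, 0.498, 0.853, -0.27, -0.001, 0, -0.173]]

```text
t: 6.4
eef_pos: [0.639, 0.1364, 0.0396]
ee_rot: [3.141, 0.001, -0.099]
force: [0.0, 1.7, 0.1]
width: 0.0357
gripper_force: 20.0
```

>>> jog_arm:
  steps:
    - [[255, 0, 0, 0, 0, 0, 0], [255, 0, 0, 0, 0, 0, 0]]

```text
t: 6.6
eef_pos: [0.6384, 0.1422, 0.0398]
ee_rot: [-3.141, -0.0, -0.094]
force: [-0.6, -0.8, -0.5]
width: 0.0357
gripper_force: 20.0
```

```bash
python3 rel.py 638.5,141.9,-8,-5.4 638.5,141.9,-16,-5.4
python3 - <<'E'
from meas import *
f=grab('top')
blobs(f,'blue',.010,[(261,188),(296,191),(329,194)])
E
```

```text
t 6.6 p [638.4 142.2  39.8] rot [-1.7999e+02 -1.0000e-02 -5.4000e+00] w 0.0357 q [ 0.52  0.45 -0.22 -0.   -0.89  0.96]
638.5,141.9,-8,-5.4 [0.    0.001 0.191] [-0. -0.  0.]
638.5,141.9,-16,-5.4 [0.    0.001 0.223] [-0. -0.  0.]
blue (261, 188) [630.4  58.  117.7  44.5  -5.7]
blue (296, 191) [622.7 -24.9 117.7  44.   -5.4]
blue (329, 194) [ 614.7 -108.7  118.8   45.8   -5.4]
```

>>> jog_arm:
  steps:
    - [[255, 0, 0.001, 0.1, 0, 0, 0], [255, 0, 0.001, 0.18, 0, 0, 0], [255, 0, 0.001, 0.215, 0, 0, 0], [255, 0, 0.001, 0.227, 0, 0, 0], [255, 0, 0.001, 0.227, 0, 0, 0]]

```text
t: 7.15
eef_pos: [0.6385, 0.1425, -0.0166]
ee_rot: [3.141, -0.0, -0.093]
force: [-0.2, -0.2, 0.4]
width: 0.0356
gripper_force: 20.0
```

>>> jog_arm:
  steps:
    - [[108, 0, 0, 0, 0, 0, 0], [108, 0, 0, 0, 0, 0, 0], [108, 0, 0, 0, 0, 0, 0], [108, 0, 0, -0.06, 0, 0, 0], [108, 0, 0, -0.2, 0, 0, 0], [108, 0, 0, -0.28, 0, 0, 0], [108, 0, 0, -0.28, 0, 0, 0]]

```text
t: 7.85
eef_pos: [0.6411, 0.1426, 0.0582]
ee_rot: [-3.138, -0.007, -0.094]
force: [-0.6, 0.2, 0.7]
width: 0.0508
gripper_force: 0.0
```

```bash
python3 rel.py 416.3,350.4,55,9.2;  python3 - <<'E'
from h import *
f=grab('top')
c=f['color'][250:290,80:130].astype(int);m=((c[...,0]-c[...,1]>50)&(c[...,2]>120)).astype(np.uint8)
k=max(cv2.findContours(m,0,1)[0],key=cv2.contourArea)[:,0,:]+[80,250]
W=np.array([w(f,a,b,.009)[:2] for a,b in k])*1000;print('pink',cv2.minAreaRect(W.astype(np.float32)))
E
```

```text
t 7.85 p [641.1 142.6  58.2] rot [-179.81   -0.38   -5.36] w 0.0508 q [ 0.52  0.44 -0.21  0.   -0.92  0.96]
416.3,350.4,55,9.2 [-0.973 -0.744  0.009] [-0.003 -0.009 -0.324]Traceback (most recent call last):
  File "<stdin>", line 4, in <module>
ValueError: max() iterable argument is empty
```

>>> jog_arm:
  steps:
    - [[127, -0.14, -0.1, 0, 0, 0, -0.1], [127, -0.28, -0.2, 0, 0, 0, -0.2], [127, -0.42, -0.32, 0, 0, 0, -0.324], [127, -0.56, -0.43, 0, 0, -0.009, -0.324], [127, -0.7, -0.54, 0, 0, -0.009, -0.324], [127, -0.84, -0.65, 0, 0, -0.009, -0.324], [127, -0.973, -0.744, 0, -0.003, -0.009, -0.324], [127, -0.973, -0.744, 0, -0.003, -0.009, -0.324]]

```text
t: 8.7
eef_pos: [0.4108, 0.352, 0.0531]
ee_rot: [3.14, 0.008, 0.164]
force: [-0.0, 0.6, -0.7]
width: 0.044
gripper_force: 0.0
```

>>> jog_arm:
  steps:
    - [[127, 0, 0, 0, 0, 0, 0], [127, 0, 0, 0, 0, 0, 0], [127, 0, 0, 0, 0, 0, 0]]

```text
t: 9.0
eef_pos: [0.4144, 0.3487, 0.0528]
ee_rot: [3.14, 0.008, 0.159]
force: [0.0, 0.2, 0.4]
width: 0.0437
gripper_force: 0.0
```

```bash
python3 rel.py 416.3,350.4,-27.5,9.2;  python3 - <<'E'
from meas import *
import pickle
f=pickle.load(open('f0.pkl','rb'))['top']
c=f['color'][250:290,80:125].astype(int);print(f['color'][270,98:106].tolist())
m=((c[...,0]-c[...,1]>40)).astype(np.uint8)
k=max(cv2.findContours(m,0,1)[0],key=cv2.contourArea)[:,0,:]+[80,250]
W=np.array([w(f,a,b,.009)[:2] for a,b in k])*1000;print('pink',cv2.minAreaRect(W.astype(np.float32)),W.min(0))
f=grab('top')
blobs(f,'white',.019,[(227,185)])
grab('wrist','w2.png')
E
```

```text
t 9.0 p [414.4 348.7  52.8] rot [179.89   0.43   9.09] w 0.0437 q [ 1.06  0.29 -0.46 -0.01 -0.83  0.68]
416.3,350.4,-27.5,9.2 [ 0.011 -0.006  0.321] [ 0.002  0.01  -0.002]
[[253, 182, 205], [242, 189, 196], [247, 183, 198], [251, 173, 196], [251, 172, 196], [242, 191, 199], [247, 183, 196], [254, 175, 196]]
pink ((434.4888000488281, 437.6864929199219), (69.07295989990234, 25.954444885253906), 89.75606536865234) [421.41365946 403.17551915]
white (227, 185) [637.2 140.7 109.4  38.   -5.5]
```

View pics/w2.png

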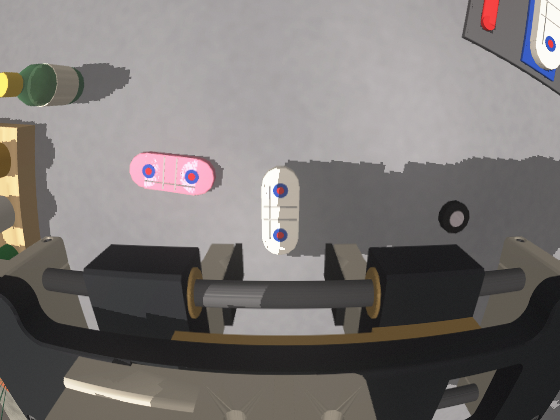

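The wrist view shows wing_70 with tips at (280,166) and (280,255), and the pink piece well to the left at (172,173). wing_110 sits centred on pad_4 to within about 1.3 mm. I'll go down for wing_70.

>>> jog_arm:
  steps:
    - [[127, 0.011, -0.006, 0.1, 0.002, 0.01, -0.002], [127, 0.011, -0.006, 0.2, 0.002, 0.01, -0.002], [127, 0.011, -0.006, 0.28, 0.002, 0.01, -0.002], [127, 0.011, -0.006, 0.31, 0.002, 0.01, -0.002], [127, 0.011, -0.006, 0.319, 0.002, 0.01, -0.002], [127, 0.011, -0.006, 0.319, 0.002, 0.01, -0.002]]

```text
t: 9.7
eef_pos: [0.4161, 0.3514, -0.0264]
ee_rot: [-3.141, -0.001, 0.161]
force: [-0.1, -0.2, 0.3]
width: 0.0439
gripper_force: 0.0
```

>>> jog_arm:
  steps:
    - [[255, 0, 0, 0, 0, 0, 0], [255, 0, 0, 0, 0, 0, 0], [255, 0, 0, 0, 0, 0, 0], [255, 0, 0, 0, 0, 0, 0]]

```text
t: 10.1
eef_pos: [0.416, 0.3518, -0.026]
ee_rot: [-3.141, -0.002, 0.162]
force: [-1.2, -1.6, 5.6]
width: 0.0276
gripper_force: 20.0
```

```bash
python3 rel.py 416.3,350.4,40,9.2 622.8,-25.1,40,-5.4
```

```text
t 10.1 p [416.  351.8 -26. ] rot [-1.7994e+02 -9.0000e-02  9.2900e+00] w 0.0276 q [ 1.06  0.4  -0.53  0.   -0.64  0.67]
416.3,350.4,40,9.2 [ 0.001  0.006 -0.264] [-0.001 -0.002  0.002]
622.8,-25.1,40,-5.4 [ 0.573  1.621 -0.265] [-0.002 -0.002  0.326]
```

>>> jog_arm:
  steps:
    - [[255, 0, 0, -0.12, 0, 0, 0], [255, 0, 0, -0.265, 0, 0, 0], [255, 0.05, 0.17, -0.265, 0, 0, 0.06], [255, 0.11, 0.35, -0.265, 0, 0, 0.12], [255, 0.18, 0.53, -0.265, 0, 0, 0.2], [255, 0.24, 0.71, -0.265, 0, 0, 0.28], [255, 0.3, 0.88, -0.265, -0.002, -0.002, 0.326], [255, 0.35, 1.0, -0.265, -0.002, -0.002, 0.326]]

```text
t: 10.9
eef_pos: [0.5429, 0.1163, 0.0397]
ee_rot: [3.14, 0.001, -0.097]
force: [-0.0, 0.8, -0.1]
width: 0.0274
gripper_force: 20.0
```

```bash
python3 rel.py 622.8,-25.1,40,-5.4
```

```text
t 10.9 p [542.9 116.3  39.7] rot [ 1.7992e+02  5.0000e-02 -5.5400e+00] w 0.0274 q [ 0.56  0.32 -0.45  0.   -0.8   0.91]
622.8,-25.1,40,-5.4 [ 0.373  0.532 -0.001] [ 0.002  0.001 -0.003]
```

>>> jog_arm:
  steps:
    - [[255, 0.1, 0.14, 0, 0, 0, 0], [255, 0.2, 0.28, 0, 0, 0, 0], [255, 0.3, 0.42, 0, 0, 0, 0], [255, 0.373, 0.532, 0, 0.001, 0, -0.002], [255, 0.373, 0.532, 0, 0.001, 0, -0.002], [255, 0.373, 0.532, 0, 0.001, 0, -0.002], [255, 0.373, 0.532, 0, 0.001, 0, -0.002]]

```text
t: 11.6
eef_pos: [0.6222, -0.022, 0.0396]
ee_rot: [3.141, 0.001, -0.092]
force: [-0.2, 1.2, -0.5]
width: 0.0277
gripper_force: 20.0
```

```bash
python3 rel.py 622.8,-25.1,-15.5,-5.4
```

```text
t 11.6 p [622.2 -22.   39.6] rot [ 1.7996e+02  7.0000e-02 -5.2900e+00] w 0.0277 q [ 0.28  0.41 -0.3   0.   -0.86  1.2 ]
622.8,-25.1,-15.5,-5.4 [0.004 0.012 0.22 ] [0.001 0.001 0.002]
```

>>> jog_arm:
  steps:
    - [[255, 0.004, 0.012, 0.1, 0.001, 0.001, 0.002], [255, 0.004, 0.012, 0.18, 0.001, 0.001, 0.002], [255, 0.004, 0.012, 0.21, 0.001, 0.001, 0.002], [255, 0.004, 0.012, 0.221, 0.001, 0.001, 0.002], [255, 0.004, 0.012, 0.221, 0.001, 0.001, 0.002], [255, 0.004, 0.012, 0.221, 0.001, 0.001, 0.002]]

```text
t: 12.2
eef_pos: [0.6241, -0.025, -0.0146]
ee_rot: [-3.141, -0.002, -0.093]
force: [0.3, -0.1, 0.4]
width: 0.0278
gripper_force: 20.0
```

>>> jog_arm:
  steps:
    - [[130, 0, 0, 0, 0, 0, 0], [130, 0, 0, 0, 0, 0, 0], [130, 0, 0, 0, 0, 0, 0], [130, 0, 0, -0.06, 0, 0, 0], [130, 0, 0, -0.2, 0, 0, 0], [130, 0, 0, -0.28, 0, 0, 0], [130, 0, 0, -0.28, 0, 0, 0], [130, 0, 0, -0.28, 0, 0, 0]]

```text
t: 13.0
eef_pos: [0.6234, -0.0255, 0.0548]
ee_rot: [-3.141, -0.001, -0.094]
force: [-0.7, -0.2, -0.6]
width: 0.0429
gripper_force: 0.0
```

```bash
python3 rel.py 450.2,5.7,55,-8
```

```text
t 13.0 p [623.4 -25.5  54.8] rot [-1.7996e+02 -6.0000e-02 -5.4100e+00] w 0.0429 q [ 0.27  0.4  -0.28 -0.   -0.89  1.21]
450.2,5.7,55,-8 [-0.702 -0.059 -0.001] [-0.001 -0.001  0.058]
```

>>> jog_arm:
  steps:
    - [[110, -0.18, -0.01, 0, 0, 0, 0.02], [110, -0.36, -0.03, 0, 0, 0, 0.04], [110, -0.54, -0.045, 0, 0, 0, 0.058], [110, -0.702, -0.059, 0, 0, 0, 0.058], [110, -0.702, -0.059, 0, 0, 0, 0.058], [110, -0.702, -0.059, 0, 0, 0, 0.058], [110, -0.702, -0.059, 0, 0, 0, 0.058]]

```text
t: 13.7
eef_pos: [0.4505, 0.0057, 0.0542]
ee_rot: [3.142, -0.0, -0.14]
force: [0.0, 0.1, -0.8]
width: 0.0498
gripper_force: 0.0
```

```bash
python3 rel.py 450.2,5.7,-27,-8
```

```text
t 13.7 p [450.5   5.7  54.2] rot [180.  -0.  -8.] w 0.0498 q [ 0.45  0.14 -0.66  0.   -0.77  0.98]
450.2,5.7,-27,-8 [-0.001  0.     0.325] [ 0. -0.  0.]
```

>>> jog_arm:
  steps:
    - [[110, 0, 0, 0.1, 0, 0, 0], [110, 0, 0, 0.2, 0, 0, 0], [110, 0, 0, 0.28, 0, 0, 0], [110, 0, 0, 0.31, 0, 0, 0], [110, 0, 0, 0.324, 0, 0, 0], [110, 0, 0, 0.324, 0, 0, 0]]

```text
t: 14.3
eef_pos: [0.4503, 0.0055, -0.0268]
ee_rot: [3.141, 0.001, -0.14]
force: [0.9, -0.0, 0.1]
width: 0.0501
gripper_force: 0.0
```

>>> jog_arm:
  steps:
    - [[255, 0, 0, 0, 0, 0, 0], [255, 0, 0, 0, 0, 0, 0], [255, 0, 0, 0, 0, 0, 0], [255, 0, 0, 0, 0, 0, 0]]

```text
t: 14.7
eef_pos: [0.4505, 0.0058, -0.026]
ee_rot: [-3.141, -0.001, -0.14]
force: [-0.6, 0.5, 4.2]
width: 0.0319
gripper_force: 20.0
```

```bash
python3 rel.py 450.2,5.7,40,-8 630.5,58.2,40,-5.4
```

```text
t 14.7 p [450.5   5.8 -26. ] rot [-1.7995e+02 -7.0000e-02 -7.9900e+00] w 0.0319 q [ 0.45  0.28 -0.74  0.   -0.55  0.98]
450.2,5.7,40,-8 [-0.001  0.001 -0.264] [-0.001 -0.002  0.   ]
630.5,58.2,40,-5.4 [ 0.684 -0.308 -0.263] [-0.001 -0.002 -0.058]
```

>>> jog_arm:
  steps:
    - [[255, 0, 0, -0.12, 0, 0, 0], [255, 0, 0, -0.264, 0, 0, 0], [255, 0.17, -0.08, -0.264, 0, 0, -0.02], [255, 0.34, -0.155, -0.264, 0, 0, -0.04], [255, 0.51, -0.23, -0.264, 0, 0, -0.058], [255, 0.684, -0.308, -0.264, -0.001, -0.002, -0.058], [255, 0.684, -0.308, -0.264, -0.001, -0.002, -0.058], [255, 0.684, -0.308, -0.264, -0.001, -0.002, -0.058]]

```text
t: 15.5
eef_pos: [0.63, 0.0581, 0.0382]
ee_rot: [3.14, 0.003, -0.095]
force: [-0.3, -0.3, -0.7]
width: 0.0318
gripper_force: 20.0
```

>>> jog_arm:
  steps:
    - [[255, 0, 0, 0, 0, 0, 0], [255, 0, 0, 0, 0, 0, 0]]

```text
t: 15.7
eef_pos: [0.629, 0.0577, 0.0397]
ee_rot: [3.141, 0.002, -0.094]
force: [-0.1, 0.6, 0.1]
width: 0.0318
gripper_force: 20.0
```

```bash
python3 rel.py 630.5,58.2,-15.7,-5.4
```

```text
t 15.7 p [629.   57.7  39.7] rot [ 1.7996e+02  1.1000e-01 -5.4000e+00] w 0.0318 q [ 0.4   0.42 -0.27 -0.   -0.87  1.08]
630.5,58.2,-15.7,-5.4 [ 0.006 -0.003  0.222] [0.001 0.002 0.   ]
```

>>> jog_arm:
  steps:
    - [[255, 0.006, -0.003, 0.1, 0.001, 0.002, 0], [255, 0.006, -0.003, 0.18, 0.001, 0.002, 0], [255, 0.006, -0.003, 0.21, 0.001, 0.002, 0], [255, 0.006, -0.003, 0.222, 0.001, 0.002, 0], [255, 0.006, -0.003, 0.222, 0.001, 0.002, 0], [255, 0.006, -0.003, 0.222, 0.001, 0.002, 0]]

```text
t: 16.3
eef_pos: [0.6321, 0.0589, -0.015]
ee_rot: [-3.141, -0.002, -0.094]
force: [0.3, 0.2, -0.2]
width: 0.0316
gripper_force: 20.0
```

>>> jog_arm:
  steps:
    - [[120, 0, 0, 0, 0, 0, 0], [120, 0, 0, 0, 0, 0, 0], [120, 0, 0, 0, 0, 0, 0], [120, 0, 0, -0.06, 0, 0, 0], [120, 0, 0, -0.2, 0, 0, 0], [120, 0, 0, -0.3, 0, 0, 0], [120, 0, 0, -0.3, 0, 0, 0], [120, 0, 0, -0.3, 0, 0, 0]]

```text
t: 17.1
eef_pos: [0.6318, 0.0588, 0.0596]
ee_rot: [-3.141, -0.001, -0.094]
force: [-0.2, -0.1, -0.8]
width: 0.0461
gripper_force: 0.0
```

```bash
python3 rel.py 561.3,-364.4,60,14.8
python3 - <<'E'
from h import *
import pickle
f=pickle.load(open('f0.pkl','rb'))['top']
# cab outline, tan: roof plane z=.044
c=f['color'][245:300,405:450].astype(int);m=((c[...,0]-c[...,2]>50)).astype(np.uint8)
k=max(cv2.findContours(m,0,1)[0],key=cv2.contourArea)[:,0,:]+[405,245]
for z in(.0,.044):
  W=np.array([w(f,a,b,z)[:2] for a,b in k])*1000;print('cab',z,W.min(0).round(),W.max(0).round(),W[W[:,0].argmax()].round())
E
```

```text
t 17.1 p [631.8  58.8  59.6] rot [-1.7994e+02 -7.0000e-02 -5.4100e+00] w 0.0461 q [ 0.4   0.41 -0.25 -0.   -0.91  1.08]
561.3,-364.4,60,14.8 [-0.121  1.712 -0.004] [-0.001 -0.002 -0.449]
cab 0.0 [ 392. -368.] [ 464. -310.] [ 464. -347.]
cab 0.044 [ 393. -353.] [ 462. -296.] [ 462. -332.]
```

>>> jog_arm:
  steps:
    - [[120, -0.01, 0.18, 0, 0, 0, -0.05], [120, -0.02, 0.36, 0, 0, 0, -0.1], [120, -0.04, 0.54, 0, 0, 0, -0.2], [120, -0.05, 0.72, 0, 0, 0, -0.3], [120, -0.06, 0.9, 0, 0, 0, -0.4], [120, -0.07, 1.0, 0, 0, 0, -0.449], [120, -0.07, 1.0, 0, 0, 0, -0.449]]

```text
t: 17.8
eef_pos: [0.5884, -0.1917, 0.0572]
ee_rot: [-3.141, 0.003, 0.256]
force: [-0.1, 0.6, 0.1]
width: 0.0463
gripper_force: 0.0
```

```bash
python3 rel.py 561.3,-364.4,55,14.8
```

```text
t 17.8 p [ 588.4 -191.7   57.2] rot [-1.7994e+02  1.6000e-01  1.4650e+01] w 0.0463 q [ 0.    0.39 -0.29 -0.   -0.9   1.83]
561.3,-364.4,55,14.8 [-0.28   0.641  0.009] [-0.001  0.004 -0.003]
```

>>> jog_arm:
  steps:
    - [[130, -0.08, 0.17, 0, 0, 0, 0], [130, -0.15, 0.34, 0, 0, 0, 0], [130, -0.22, 0.5, 0, 0, 0, 0], [130, -0.28, 0.641, 0.009, -0.001, 0.002, -0.003], [130, -0.28, 0.641, 0.009, -0.001, 0.002, -0.003], [130, -0.28, 0.641, 0.009, -0.001, 0.002, -0.003], [130, -0.28, 0.641, 0.009, -0.001, 0.002, -0.003], [130, -0.28, 0.641, 0.009, -0.001, 0.002, -0.003]]

```text
t: 18.6
eef_pos: [0.5641, -0.3602, 0.0564]
ee_rot: [3.141, -0.001, 0.262]
force: [-0.1, 0.1, 0.1]
width: 0.0429
gripper_force: 0.0
```

```bash
python3 rel.py 561.3,-364.4,-26.8,14.8
python3 - <<'E'
from meas import *
f=grab('wrist','w4.png')
blobs(f,'white',.009,[(280,208)],True,60)
f=grab('top','top4.png')
blobs(f,'white',.019,[(227,185),(261,188),(296,191)])
E
```

```text
t 18.6 p [ 564.1 -360.2   56.4] rot [ 1.7998e+02 -7.0000e-02  1.5020e+01] w 0.0429 q [-0.28  0.46 -0.17 -0.   -0.94  2.11]
561.3,-364.4,-26.8,14.8 [-0.016  0.013  0.333] [ 0.    -0.002  0.005]
white (280, 208) [ 566.8 -354.9   97.4   92.8   14.9]
white (227, 185) [649.6 142.7 155.4 133.2  89.9]
white (261, 188) [631.1  57.   89.9  34.   -5.4]
white (296, 191) [623.9 -26.9  69.7  30.   -5.9]
```

>>> jog_arm:
  steps:
    - [[130, -0.016, 0.013, 0.1, 0, -0.002, 0.005], [130, -0.016, 0.013, 0.2, 0, -0.002, 0.005], [130, -0.016, 0.013, 0.28, 0, -0.002, 0.005], [130, -0.016, 0.013, 0.31, 0, -0.002, 0.005], [130, -0.016, 0.013, 0.332, 0, -0.002, 0.005], [130, -0.016, 0.013, 0.332, 0, -0.002, 0.005], [130, -0.016, 0.013, 0.332, 0, -0.002, 0.005]]

```text
t: 19.4
eef_pos: [0.5617, -0.3658, -0.0254]
ee_rot: [3.14, -0.001, 0.257]
force: [-1.6, -0.1, 1.1]
width: 0.0431
gripper_force: 0.0
```

>>> jog_arm:
  steps:
    - [[255, 0, 0, 0, 0, 0, 0], [255, 0, 0, 0, 0, 0, 0], [255, 0, 0, 0, 0, 0, 0], [255, 0, 0, 0, 0, 0, 0], [255, 0, 0, 0, 0, 0, 0]]

```text
t: 19.9
eef_pos: [0.5612, -0.3658, -0.0259]
ee_rot: [3.141, -0.0, 0.257]
force: [-0.4, 0.9, 2.6]
width: 0.0236
gripper_force: 20.0
```

```bash
python3 rel.py 614.8,-108.7,40,-5.4
```

```text
t 19.9 p [ 561.2 -365.8  -25.9] rot [ 1.7994e+02 -3.0000e-02  1.4720e+01] w 0.0236 q [-0.29  0.55 -0.24  0.   -0.78  2.11]
614.8,-108.7,40,-5.4 [ 0.469 -0.94  -0.264] [ 0.001 -0.001  0.447]
```

>>> jog_arm:
  steps:
    - [[255, 0, 0, -0.12, 0, 0, 0], [255, 0, 0, -0.264, 0, 0, 0], [255, 0.08, -0.16, -0.264, 0, 0, 0.08], [255, 0.16, -0.32, -0.264, 0, 0, 0.16], [255, 0.24, -0.48, -0.264, 0, 0, 0.24], [255, 0.32, -0.64, -0.264, 0, 0, 0.32], [255, 0.4, -0.8, -0.264, 0, 0, 0.4], [255, 0.469, -0.94, -0.264, 0.001, -0.001, 0.447]]

```text
t: 20.7
eef_pos: [0.6148, -0.1064, 0.0395]
ee_rot: [-3.141, 0.001, -0.096]
force: [0.3, 0.0, -0.0]
width: 0.0234
gripper_force: 20.0
```

>>> jog_arm:
  steps:
    - [[255, 0, 0, 0, 0, 0, 0], [255, 0, 0, 0, 0, 0, 0], [255, 0, 0, 0, 0, 0, 0], [255, 0, 0, 0, 0, 0, 0]]

```text
t: 21.1
eef_pos: [0.6142, -0.1096, 0.0393]
ee_rot: [3.142, 0.001, -0.095]
force: [0.6, 0.8, 0.2]
width: 0.0236
gripper_force: 20.0
```

```bash
python3 rel.py 614.8,-108.7,-15.5,-5.4
```

```text
t 21.1 p [ 614.2 -109.6   39.3] rot [ 1.80e+02  6.00e-02 -5.47e+00] w 0.0236 q [ 0.14  0.41 -0.29 -0.   -0.86  1.34]
614.8,-108.7,-15.5,-5.4 [ 0.002 -0.004  0.219] [ 0.     0.001 -0.002]
```

>>> jog_arm:
  steps:
    - [[255, 0.002, -0.004, 0.1, 0, 0.001, -0.002], [255, 0.002, -0.004, 0.18, 0, 0.001, -0.002], [255, 0.002, -0.004, 0.208, 0, 0.001, -0.002], [255, 0.002, -0.004, 0.22, 0, 0.001, -0.002], [255, 0.002, -0.004, 0.22, 0, 0.001, -0.002], [255, 0.002, -0.004, 0.22, 0, 0.001, -0.002]]

```text
t: 21.7
eef_pos: [0.6159, -0.108, -0.0147]
ee_rot: [-3.141, -0.002, -0.093]
force: [-0.1, 0.1, 0.4]
width: 0.0233
gripper_force: 20.0
```

>>> jog_arm:
  steps:
    - [[145, 0, 0, 0, 0, 0, 0], [145, 0, 0, 0, 0, 0, 0], [145, 0, 0, 0, 0, 0, 0], [145, 0, 0, -0.06, 0, 0, 0], [145, 0, 0, -0.2, 0, 0, 0], [145, 0, 0, -0.4, 0, 0, 0], [145, -0.2, 0, -0.4, 0, 0, 0], [145, -0.4, 0, -0.4, 0, 0, 0]]

```text
t: 22.5
eef_pos: [0.5164, -0.098, 0.0858]
ee_rot: [-3.141, -0.004, -0.093]
force: [-1.1, 1.1, -0.5]
width: 0.0378
gripper_force: 0.0
```

>>> jog_arm:
  steps:
    - [[145, -0.15, 0, 0, 0, 0, 0], [145, -0.3, 0, 0, 0, 0, 0], [145, -0.3, 0, 0, 0, 0, 0], [145, -0.3, 0, 0, 0, 0, 0]]

```text
t: 22.9
eef_pos: [0.4409, -0.0913, 0.0852]
ee_rot: [-3.141, -0.002, -0.092]
force: [0.9, -0.0, 0.1]
width: 0.0379
gripper_force: 0.0
```

Run:
```python
from meas import *
f=grab('top','top5.png')
blobs(f,'blue',.010,[(217,185)]) if 0 else None
for s in [(227,185),(261,188),(296,191),(329,194)]:
    try: blobs(f,'white',.019,[s],half=30)
    except Exception as e: print(s,e)
cv2.imwrite('pics/fin.png',cv2.resize(f['color'][145:300,80:450],None,fx=2.1,fy=2.1,interpolation=cv2.INTER_CUBIC)[:,:,::-1])
s=arm.get_state();print(s['t'],s['eef_pos'])
```

```text
white (227, 185) [637.4 140.7 109.8  38.1  -5.4]
white (261, 188) [631.4  57.   89.4  34.   -5.4]
white (296, 191) [623.8 -26.9  69.6  29.9  -5.9]
white (329, 194) [ 616.4 -109.6   49.8   26.2   -5.8]
22.95 [ 0.44169844 -0.0912198   0.08514327]
```

View pics/fin.png

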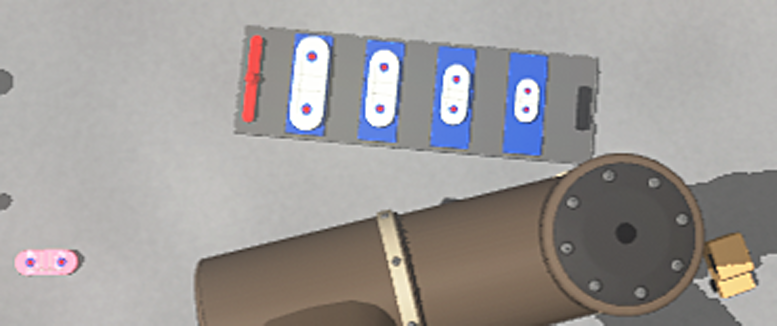

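The final view shows all four wings flat, discs up, within about 2 mm and 0.5° of their pads. Longest to shortest runs from the propeller (253,78) to the black block (584,108). The arm is clear of everything, so I'm handing the job in.

```bash
python3 -c "
from station import arm
print(arm.job_done())"
```

```text
the job is handed in; nothing more can be done
None
```

I laid the four wings out longest to shortest from the propeller end to the black-block end, each flat, right way up and within about 2 mm of its pad's centre, and handed the job in at about 23 s; no verdict came back.

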